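# Tilt the gauge plate out of its deep bin and set it on the checking stand

## Robot

A 6-joint arm with a two-finger parallel gripper is mounted at the origin on a cart in front of the work surface, level with it; the furniture and walls round the work are solid. World frame = base frame: x ahead of the robot, y to its left, z up, the work surface at z = 0. Lengths are in mm, angles in rad, forces in N, time in s.
With the tool pointing down it reaches from about 300 to 775 mm from the base axis. Payload 14.6 kg.
Tool frame: the origin (TCP) lies midway between the tips of the shut fingers; the grasp point (between the pads) lies 19 mm behind it (bot.pinch_z is the distance from the TCP to the grasp point, in mm); z points along the fingers, y is the line along which they close (so a half turn about z gives the same grasp; the last joint's range is limited). The gripper opens to 85 mm and grips with 20 to 120 N. Pads are 22 mm wide; open, the fingers measure 114 mm over their backs; the gripper's body (76 mm by 85 mm) begins 54 mm behind the grasp point. The pads swing forward as they close: fully open they stand 13 mm farther back than shut.
Start: joints at [-1.343, 0.3, 1.521, -0, 1.321, -0.067], TCP at [159.795, -526.265, 231.281] pointing down, gripper open.
Joint ranges: [-3.03, 3.03], [-0.79, 2.21], [0.23, 2.52], [-1.04, 4.18], [0, 3.07], [-2.55, 2.55]. Speed limits (rad/s): [2.22, 2.22, 2.57, 3.14, 3.14, 3.14].

## Interface

Orientations are given as a rotation vector (axis times angle).
In Python, from station import status, optics, job, spotter, bot gives the robot as it stands.
- The arm moves only by the shell command python3 -m pendant 'ROWS'. ROWS is JSON, a list of rows, each a list of 3 entries, a list of its own where there are three numbers: the finger opening in m, from 0 to 0.0854, then the shift along the world's x, y, z in m, then the turn, a rotation vector about the world's x, y, z in rad. In form: [[claw, [dx, dy, dz], [wx, wy, wz]], ...]. A call has exactly 5 rows; each row is the pose to reach, as a shift and turn from the pose commanded when the call began; what a row does not reach only later rows make up. A row lasts 1/10 s, in which the tool goes at most 50 mm and 8.59 degrees, less where a joint would pass 70% of its speed; a pose out of reach is approached as far as the arm can. A call with a gripper value outside its range is refused whole. The fingers move at their own pace and stop on an object; the grip force is fixed at half the most. Time passes only in rows, so rows that repeat a pose let the fingers close, or fill a call up. It gives the time, the measured TCP pose, the force, the opening and the grip force at its end, in the units of the state.
- status.get_obs(): the state, without advancing time (a new reading comes with each control period).
- optics.grab_frame(name): name is "side" or "top" or "wrist"; returns (picture, depth): 384x512x3 uint8, blue, green, red; 384x512 float32, mm along the optical axis (not along the pixel's ray), 0 where there is no reading.
- optics.calibration(name): a dict with "fx", "fy", "cx", "cy" (pixels), "R" (3x3) and "t" (3): a world point X has camera coordinates R X + t; the wrist camera has in their place "tool_from_camera" (4x4, takes a point from camera to tool coordinates, whose origin is the TCP and whose axes are the flange's). Camera axes: x right, y down, z forward; pixel columns grow to the right and rows downward; lengths in mm; the calibration is good to about 2 mm. The wrist camera is an equidistant fisheye: a pixel r from the principal point sees the ray r / f radians off the axis. A picture is of the moment at which its call begins: read the wrist's pose just before it. calibration takes no time and is no camera call.
- job.finish_job(): hands the job in; it is judged then, once.
Trained networks look in the newest picture that a camera, given by its name, has taken for a name from the list of things; names that differ only in an ending like _2 or _b are one class to them, and where a whole thing is asked for, a point or a joint stands for the part that bears it (a point fixed in the world has none). Each returns a list of dicts, best first, with "conf" (0 to 1); they miss things now and then, are a little off and sometimes report something else, mostly with a low value. They report only what shows in the picture. A call takes as long as a camera call.
- spotter.find_in(thing, camera): "location" ([row, column] in pixels, amid what is visible of it).
- spotter.silhouettes(thing, camera): "mask" (384x512 bool, what is visible of it) and "location" ([row, column] in pixels, amid what is visible of it).
- spotter.spot_point(thing, camera): "location" ([row, column] in pixels: a listed point, or the origin of a listed thing).
The state is a dict: "clock": time; "qpos": joint angles; "qvel": joint speeds; "tau": joint torques, N m; "position": TCP position; "tcp_rot": TCP orientation; "force": force on the tool from outside, world axes, zero at the start; "wrist_torque": the same for the moment, N m; "gripper_width": finger opening in mm; "grip_force": force on a finger pad.
Only numpy, scipy, OpenCV 4.12 (cv2) and the standard library are available. Lean on these libraries where they do the work, as an engineer would, in place of code of your own. Each camera call takes 0.05 s, during which the arm holds its last target. There are 200 camera calls.

## Task

The flat gauge plate lies at the bottom of the deep blue bin, its plain end trapped under the bin's lip: take it by the red lug, raise the lug end so that the plate tilts, and draw it out of the bin. Lay it flat on the grey checking stand, lug up and lug end toward the end stop, and slide it fully home so that its end rests against the end stop and its side against the side stop. Leave the coils round about where they are.

Things in the scene. Friction and masses are not known exactly. Their poses are not given: they have to be found in the camera images.
- bin: Deep narrow blue sheet-steel bin, open-topped, fixed. Outside 172 (x) x 112 (y) x 90 mm high; walls and floor 5 mm thick, inside 162 x 102 mm. A lip closes the top at its -x end, the end toward the robot, with a steel label holder. Origin under its centre, on the bench; x along its length, z up; yaw within 0.35 rad of the robot's frame. It may stand left or right of the stand.
- lip_edge (a point): Middle of the free edge of the bin's lip. The lip is flat, 85 to 90 mm above the bench, and covers the inside from the -x wall to bin x = -47 mm; the open mouth runs on from there to x = +81 mm. A plate lying flat cannot come straight up.
- plate: Loose aluminium gauge plate 150 (x) x 90 (y) x 5 mm, 0.15 to 0.31 kg, with round holes of 40 mm (x = -48) and 34 mm (x = 0). Origin: centre of its underside; x toward the lug end, z up. At the start it lies flat on the bin's floor, 5 mm above the bench, its x along the bin's x within 0.03 rad, 3 to 9 mm from each wall, its plain -x end under the lip.
- lug_top (a point): Centre of the top of the plate's red lug, an upright block 12 (x) x 20 (y) mm at plate x = +38, y = 0, rising from the plate's top (z = 5) to z = 80 mm; it can be gripped across either way. Its dark foot flange, 26 x 34 mm, rises 2.5 mm above the plate.
- plain_edge (a point): Middle of the plate's plain end edge (-x end), at half its thickness.
- stand: Grey checking stand, fixed: board 190 (x) x 130 (y) mm, its top 12 mm above the bench. Two steel stop bars rise 13 mm above the board: end stop along y at the +x end (away from the robot), side stop along x at the +y side (left). Origin under the board's centre, on the bench; z up; yaw within 0.35 rad of the robot's frame. It may stand left or right of the bin.
- home (a point): Where the plate's origin lies when fully home: stand x = +5, y = +5, z = +12 mm, axes as the stand's; the plate's x then points along the stand's x. Inner faces: end stop at stand x = +80 (from y = -59 to +59), side stop at stand y = +50 (from x = -79 to +69).
- coil_a: Loose bobbin wound with copper wire, standing on the bench left of the work, 44 mm across, 24 mm high; origin under its centre. A bystander, to be left where it is.
- coil_b: Loose black-flanged bobbin wrapped in blue tape, standing on the bench behind the work on the right, 44 mm across, 24 mm high; origin under its centre. A bystander, to be left where it is. To its right, beyond about x = 0.4, y = -0.4 m in the robot's frame, stands a tall winding machine: draw the arm back before swinging in from its start beside it.

How it is judged (in metres and radians):
On the way:
1. the lug end has been raised, so that the plate is tilted by at least 0.3 rad (17 degrees) while its plain end is still down in the bin (angle between plate's own z axis and vertical between 0.3 and 1.4 rad and z of plain_edge in the frame of bin below 0.085 m and horizontal distance between plain_edge and bin below 0.1 m and z of lug_top in the frame of bin above 0.105 m), for 0.1 s.
At the end, for the whole second after the job is handed in: The plate rests flat on the stand's board (height within 3 mm, tilt under 0.04 rad), lug up and toward the end stop, its origin within 4 mm in x and y of fully home against both stops, its length within 0.05 rad of the stand's x, at rest; both coils within 20 mm of where they stood (x of plate in the frame of stand between 0.001 and 0.009 m and y of plate in the frame of stand between 0.001 and 0.009 m and z of plate in the frame of stand between 0.009 and 0.015 m and x of lug_top in the frame of stand above 0.03 m and angle between plate's own z axis and vertical below 0.04 rad and angle between the x axis of plate and the x axis of stand, either way round below 0.05 rad and linear speed of plate below 0.01 m/s and distance of each of coil_a, coil_b from where it was at the start of the episode below 0.02 m); the robot touches nothing.
It fails at once if the copper coil is moved by more than 20 mm (distance of coil_a from where it was at the start of the episode above 0.02 m).
It fails at once if the blue coil is moved by more than 20 mm (distance of coil_b from where it was at the start of the episode above 0.02 m).
It also fails if it takes over 48 s, if anything falls off the work surface, if the arm or the gripper's body presses on something with over 40 N, if the wrist force passes 120 N, or if a joint passes its speed limit or range.

## Working session

There is one attempt and no reset: what is moved stays moved. The work goes in short steps, Python scripts to look and compute and a shell command to move; the robot and the scene stay as the last step left them, time stands still between calls to the robot, and variables do not carry over. Pictures are saved under pics/ and viewed, at most 10 in all, crops included, and the job is handed in when it is done.

```bash
ls; mkdir -p pics; cat > h.py <<'E'
import numpy as np, cv2
from scipy.spatial.transform import Rotation as Ro
from station import status, optics, job, spotter, bot
def cam(n):
    c=optics.calibration(n); return c
def w(c,r,col,d):
    p=np.array([(col-c['cx'])/c['fx']*d,(r-c['cy'])/c['fy']*d,d]); return np.array(c['R']).T@(p-np.array(c['t']))
def wz(c,r,col,z):
    R=np.array(c['R']);o=-R.T@np.array(c['t']);d=R.T@np.array([(col-c['cx'])/c['fx'],(r-c['cy'])/c['fy'],1]);return o+d*(z-o[2])/d[2]
def cloud(c,D,m=None):
    m=(D>0) if m is None else (m&(D>0)); r,k=np.nonzero(m); d=D[r,k]
    P=np.stack([(k-c['cx'])/c['fx']*d,(r-c['cy'])/c['fy']*d,d],1); return (P-np.array(c['t']))@np.array(c['R'])
E
python3 - <<'E'
from h import *
ims=[]
for n in ['top','side']:
    im,D=optics.grab_frame(n); c=cam(n); ims.append(im); np.savez(f'{n}0.npz',im=im,D=D)
    print(n,{k:np.round(v,3).tolist() for k,v in c.items()})
    for t in ['bin','plate','stand','coil_a','coil_b']:
        for s in spotter.silhouettes(t,n)[:1]:
            P=cloud(c,D,s['mask']); np.save(f'm_{n}_{t}.npy',s['mask'])
            print(t,round(s['conf'],2),np.round(s['location']),s['mask'].sum(),np.round(np.median(P,0)) if len(P) else None)
    for t in ['bin','lip_edge','lug_top','stand','home','plate']:
        for s in spotter.spot_point(t,n)[:1]:
            r,k=s['location'];zz={'bin':0,'lip_edge':90,'lug_top':85,'stand':0,'home':12,'plate':5}[t]
            print(' pt',t,round(s['conf'],2),np.round(s['location']),np.round(wz(c,r,k,zz)))
cv2.imwrite('pics/a.png',cv2.resize(np.vstack(ims),(800,1200))[:600]); cv2.imwrite('pics/b.png',cv2.resize(ims[1],(800,600)))
print(status.get_obs())
E
```

```text
pics
top {'fx': 390.841, 'fy': 390.841, 'cx': 258.011, 'cy': 189.589, 'R': [[0.02, -1.0, 0.002], [-1.0, -0.02, -0.022], [0.022, -0.001, -1.0]], 't': [10.793, 496.418, 1096.407]}
bin 0.56 [194. 332.] 1851 [ 482. -174.   86.]
plate 0.79 [184. 327.] 1159 [ 516. -175.    9.]
stand 0.8 [201. 233.] 3118 [465.  88.  11.]
coil_a 0.6 [230. 163.] 185 [378. 280.  21.]
coil_b 0.6 [230. 163.] 185 [378. 280.  21.]
 pt bin 0.56 [190. 325.] [ 498. -169.    0.]
 pt lip_edge 0.7 [209. 326.] [ 448. -157.   90.]
 pt stand 0.96 [200. 230.] [465.  99.   0.]
 pt home 0.82 [196. 230.] [475.  97.  12.]
 pt plate 0.76 [194. 325.] [ 489. -168.    5.]
side {'fx': 493.211, 'fy': 493.211, 'cx': 257.595, 'cy': 191.134, 'R': [[0.388, -0.922, -0.009], [-0.558, -0.227, -0.798], [0.734, 0.314, -0.603]], 't': [-188.689, 344.598, 1338.785]}
bin 0.63 [212. 305.] 2153 [ 453. -168.   60.]
plate 0.67 [213. 304.] 2200 [ 452. -168.   60.]
stand 0.56 [207. 239.] 854 [486.  58.  12.]
coil_a 0.54 [213. 303.] 2135 [ 451. -169.   60.]
coil_b 0.54 [213. 303.] 2135 [ 451. -169.   60.]
 pt bin 0.93 [221. 307.] [ 506. -172.    0.]
 pt
[... 163 characters left out ...]
.] [ 502. -172.    5.]
{'clock': 1.2, 'qpos': array([-1.34256914e+00,  2.99923033e-01,  1.52099931e+00,  3.87001988e-05,
        1.32070232e+00, -6.65982005e-02]), 'qvel': array([-0.00058902, -0.00041949,  0.00075464, -0.00119688, -0.00105671,
       -0.00038919]), 'tau': array([-1.26762676e-03, -5.43360221e+01, -3.61982810e+01, -1.52935968e-04,
        6.25505909e-04, -7.65696200e-06]), 'position': array([ 159.81991546, -526.25814636,  231.26823367]), 'tcp_rot': array([-3.10748788e+00, -4.61415168e-01, -5.46465882e-05]), 'force': array([0.38901811, 0.56721998, 0.12237749]), 'wrist_torque': array([-0.00855524, -0.00848514, -0.01573142]), 'grip_force': 0.0, 'gripper_width': 85.25827159576698}
```

```bash
python3 - <<'E'
from h import *
Z=np.load('top0.npz');D=Z['D'];c=cam('top');P=cloud(c,D)
cv2.imwrite('pics/c.png',cv2.resize(Z['im'][110:290,110:400],(800,497),interpolation=cv2.INTER_CUBIC))
S=np.load('side0.npz')
cv2.imwrite('pics/d.png',cv2.resize(S['im'][120:300,130:400],(800,533),interpolation=cv2.INTER_CUBIC))
def rect(Q,t):
    (a,b),(w_,h),an=cv2.minAreaRect(Q[:,:2].astype(np.float32)); print(t,len(Q),np.round([a,b,w_,h],1),round(an,1))
B=P[(abs(P[:,0]-490)<140)&(abs(P[:,1]+170)<110)]
rect(B[(B[:,2]>80)&(B[:,2]<96)],'bin rim')
L=B[(B[:,2]>70)&(B[:,2]<97)&(abs(B[:,0]-520)<35)&(abs(B[:,1]+180)<30)];print('lug',len(L),np.round(np.median(L,0)) if len(L) else '')
T=P[(abs(P[:,0]-465)<140)&(abs(P[:,1]-95)<110)]
rect(T[(T[:,2]>7)&(T[:,2]<32)],'stand');q=T[(T[:,2]>20)&(T[:,2]<32)];rect(q,'stops');
hsv=cv2.cvtColor(Z['im'],cv2.COLOR_BGR2HSV); m=((hsv[...,0]<8)|(hsv[...,0]>172))&(hsv[...,1]>120)&(hsv[...,2]>60)
for t in ['stand','bin','plate']:
  k=np.load(f'm_top_{t}.npy').astype(np.uint8);print(t,cv2.minAreaRect(cv2.findNonZero(k)))
r,k=np.nonzero(m);print(len(r),np.round(cloud(c,D,m)[:40:3]),np.c_[r,k][:40:3].tolist())
E
```

```text
bin rim 1071 [ 498.  -168.5  114.1  172.5] 78.4
lug 39 [ 531. -177.   84.]
stand 3074 [465.1  88.4 129.9 189.9] 71.4
stops 410 [472.1  87.8 120.7 170.5] 71.1
stand ((233.33941650390625, 199.94161987304688), (47.245975494384766, 68.69035339355469), 19.98310661315918)
bin ((329.26141357421875, 189.5120086669922), (46.70462417602539, 66.65254211425781), 12.757532119750977)
plate ((327.4706115722656, 186.11766052246094), (32.01470184326172, 41.71612548828125), 14.03624439239502)
3209 [[737. 248.  91.]
 [739. 242.  84.]
 [734. 261.  90.]
 [735. 251.  89.]
 [736. 244.  85.]
 [736. 236.  87.]
 [730. 281.  95.]
 [730. 270.  96.]
 [732. 264.  90.]
 [733. 257.  87.]
 [734. 250.  83.]
 [733. 241.  86.]
 [733. 233.  87.]
 [727. 382.  88.]] [[95, 173], [95, 176], [96, 168], [96, 171], [96, 174], [96, 177], [97, 156], [97, 163], [97, 166], [97, 169], [97, 172], [97, 175], [97, 178], [98, 121]]
```

View pics/c.png

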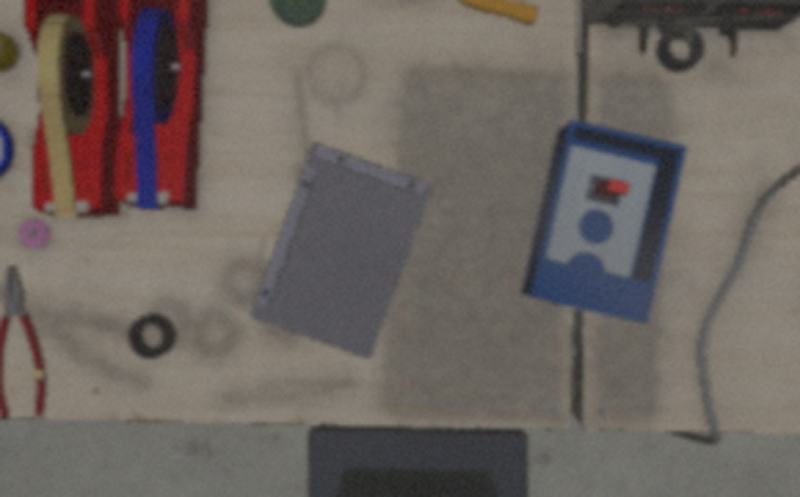

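View pics/d.png

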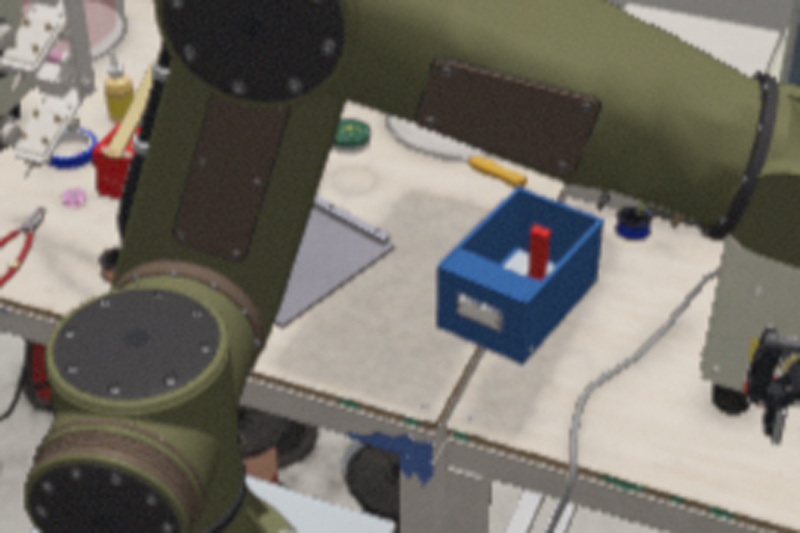

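```bash
python3 -m pendant '[[0.06,[0.018,0.039,0],[0,0,-0.05]],[0.06,[0.036,0.078,0],[0,0,-0.1]],[0.06,[0.054,0.118,0],[0,0,-0.15]],[0.06,[0.072,0.157,0],[0,0,-0.2]],[0.06,[0.09,0.196,0],[0,0,-0.25]]]' && python3 -m pendant '[[0.06,[0.04,0.028,0],[0,0,-0.05]],[0.06,[0.08,0.056,0],[0,0,-0.1]],[0.06,[0.12,0.084,0],[0,0,-0.15]],[0.06,[0.16,0.112,0],[0,0,-0.2]],[0.06,[0.2,0.14,0],[0,0,-0.247]]]' && python3 -m pendant '[[0.06,[0.02,0,0],[0,0,0]],[0.06,[0.04,0,0],[0,0,0]],[0.06,[0.04,0,0],[0,0,0]],[0.06,[0.04,0,0],[0,0,0]],[0.06,[0.04,0,0],[0,0,0]]]'
cat >> h.py <<'E'
def wray(c,r,k):
    x,y=(k-c['cx'])/c['fx'],(r-c['cy'])/c['fy'];th=np.hypot(x,y);s=np.sin(th)/th if th>0 else 1
    return np.stack([x*s,y*s,np.cos(th)])
def wrist_z(s,c,r,k,z):
    T=np.array(c['tool_from_camera']);R=Ro.from_rotvec(s['tcp_rot']).as_matrix();o=R@T[:3,3]+s['position'];d=R@T[:3,:3]@wray(c,r,k)
    return o+d*(z-o[2])/d[2]
def wcloud(s,c,D,m=None):
    m=(D>0) if m is None else (m&(D>0)); r,k=np.nonzero(m); d=D[r,k]
    x,y=(k-c['cx'])/c['fx'],(r-c['cy'])/c['fy'];th=np.hypot(x,y)+1e-9;g=np.tan(th)/th
    P=np.stack([x*g*d,y*g*d,d],1);T=np.array(c['tool_from_camera']);R=Ro.from_rotvec(s['tcp_rot']).as_matrix()
    return (P@T[:3,:3].T+T[:3,3])@R.T+s['position']
def red(im):
    h=cv2.cvtColor(im,cv2.COLOR_BGR2HSV);return ((h[...,0]<8)|(h[...,0]>172))&(h[...,1]>120)&(h[...,2]>50)
E
python3 - <<'E'
from h import *
s=status.get_obs();im,D=optics.grab_frame('wrist');c=cam('wrist');print(s['clock'],s['position'],s['tcp_rot'],c)
np.savez('w1.npz',im=im,D=D)
m=red(im);P=wcloud(s,c,D,m);P=P[(P[:,2]>78)&(P[:,2]<95)&(abs(P[:,0]-535)<30)&(abs(P[:,1]+176)<30)]
print(len(P),P.mean(0) if len(P) else 0,cv2.minAreaRect(P[:,:2].astype(np.float32)) if len(P)>4 else '')
print([ (x['conf'],x['location'],wrist_z(s,c,*x['location'],85)) for x in spotter.spot_point('lug_top','wrist')[:2]])
cv2.imwrite('pics/e.png',im)
E
```

```text
clock: 1.7
position: [250.1, -328.7, 231.4]
tcp_rot: [3.141, 0.067, 0.0]
force: [0.7, -0.6, -0.4]
gripper_width: 60.0
grip_force: 0.0
clock: 2.2
position: [451.3, -188.7, 231.5]
tcp_rot: [3.125, -0.32, 0.001]
force: [0.3, -1.3, 0.7]
gripper_width: 59.9
grip_force: 0.0
clock: 2.7
position: [489.2, -190.4, 231.3]
tcp_rot: [-3.125, 0.318, 0.0]
force: [-0.6, -0.1, -0.4]
gripper_width: 59.9
grip_force: 0.0
2.7 [ 489.18413069 -190.408398    231.32544948] [-3.12545193e+00  3.17767922e-01  2.40344003e-04] {'fx': 297.3186396354542, 'fy': 297.3186396354542, 'cx': 250.73628480976365, 'cy': 190.59646403699105, 'tool_from_camera': array([[ 1.50484814e-03, -9.47711618e-01, -3.19124465e-01,
         8.28284748e+01],
       [ 9.99998865e-01,  1.40258019e-03,  5.50270857e-04,
         6.03773405e-01],
       [-7.39004326e-05, -3.19124931e-01,  9.47712653e-01,
        -1.42573097e+02],
       [ 0.00000000e+00,  0.00000000e+00,  0.00000000e+00,
         1.00000000e+00]])}
229 [ 531.83157909 -177.79699211   84.63044729] ((531.757080078125, -177.48065185546875), (18.889068603515625, 11.045644760131836), 78.33846282958984)
[(0.76, [141.3, 227.8], array([ 529.3710154 , -176.39205616,   85.        ]))]
```

View pics/e.png

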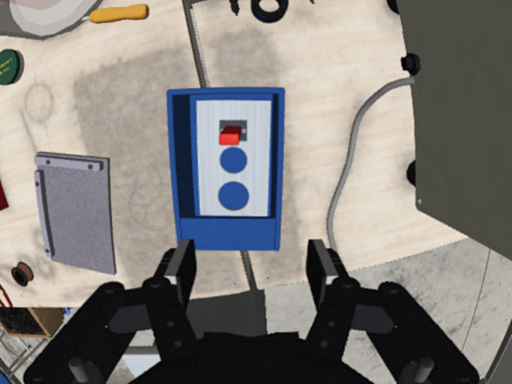

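```bash
python3 -m pendant '[[0.046,[0.022,0.006,-0.02],[0,0,0]],[0.046,[0.043,0.0125,-0.05],[0,0,0]],[0.046,[0.043,0.0125,-0.08],[0,0,0]],[0.046,[0.043,0.0125,-0.11],[0,0,0]],[0.046,[0.043,0.0125,-0.11],[0,0,0]]]' && python3 -m pendant '[[0.046,[0,0,-0.02],[0,0,0]],[0.046,[0,0,-0.04],[0,0,0]],[0.046,[0,0,-0.06],[0,0,0]],[0.046,[0,0,-0.078],[0,0,0]],[0.046,[0,0,-0.078],[0,0,0]]]' && python3 -m pendant '[[0.0,[0,0,0],[0,0,0]],[0.0,[0,0,0],[0,0,0]],[0.0,[0,0,0],[0,0,0]],[0.0,[0,0,0],[0,0,0]],[0,[0,0,0],[0,0,0]]]'
```

```text
clock: 3.3
position: [530.9, -177.3, 117.9]
tcp_rot: [-3.124, 0.317, 0.009]
force: [-0.1, 0.1, -0.5]
gripper_width: 46.0
grip_force: 0.0
clock: 3.8
position: [533.5, -178.4, 44.8]
tcp_rot: [3.125, -0.317, 0.003]
force: [0.2, 0.4, 0.7]
gripper_width: 46.0
grip_force: 0.0
clock: 4.3
position: [533.4, -178.2, 44.9]
tcp_rot: [3.125, -0.317, 0.003]
force: [-1.0, -0.3, 7.3]
gripper_width: 19.3
grip_force: 59.4
```

```bash
cat > tilt.py <<'E'
import numpy as np
p=-0.203;X=np.array([np.cos(p),np.sin(p)])
def f(t,e,z): return np.array([e+114.5*np.cos(t)-40*np.sin(t)-114.5, z+114.5*np.sin(t)+40*np.cos(t)-40])
prev=(0,0,0)
for call in [[(.07,0,2),(.14,0,3),(.21,2,3),(.28,5,3),(.35,8,3)],[(.44,13,3),(.53,19,4),(.62,26,4),(.71,33,4),(.8,40,4)]]:
    for q in call:
        d=f(*q)-f(*prev);t=q[0]-prev[0];print(np.round([*(d[0]*X),d[1]],1),np.round([-t*-np.sin(p),-t*np.cos(p),0],3))
    prev=q
E
python3 tilt.py
```

```text
[-3.   0.6  9.9] [-0.014 -0.069  0.   ]
[-6.6  1.4 18.6] [-0.028 -0.137  0.   ]
[-8.7  1.8 26. ] [-0.042 -0.206  0.   ]
[-10.3   2.1  33.1] [-0.056 -0.274  0.   ]
[-12.4   2.6  39.8] [-0.071 -0.343  0.   ]
[-2.2  0.5  8.1] [-0.018 -0.088  0.   ]
[-4.2  0.9 16.6] [-0.036 -0.176  0.   ]
[-5.8  1.2 23.2] [-0.054 -0.264  0.   ]
[-7.9  1.6 29.1] [-0.073 -0.353  0.   ]
[-10.5   2.2  34.2] [-0.091 -0.441  0.   ]
```

```bash
python3 -m pendant '[[0,[-0.003,0.0006,0.0099],[-0.014,-0.069,0]],[0,[-0.0066,0.0014,0.0186],[-0.028,-0.137,0]],[0,[-0.0087,0.0018,0.026],[-0.042,-0.206,0]],[0,[-0.0103,0.0021,0.0331],[-0.056,-0.274,0]],[0,[-0.0124,0.0026,0.0398],[-0.071,-0.343,0]]]' && python3 -m pendant '[[0,[-0.0022,0.0005,0.0081],[-0.018,-0.088,0]],[0,[-0.0042,0.0009,0.0166],[-0.036,-0.176,0]],[0,[-0.0058,0.0012,0.0232],[-0.054,-0.264,0]],[0,[-0.0079,0.0016,0.0291],[-0.073,-0.353,0]],[0,[-0.0105,0.0022,0.0342],[-0.091,-0.441,0]]]' && python3 -m pendant '[[0,[0.003,-0.0006,0],[0,0,0]],[0,[0.003,-0.0006,0],[0,0,0]],[0,[0.003,-0.0006,0],[0,0,0]],[0,[0.003,-0.0006,0],[0,0,0]],[0,[0.003,-0.0006,0],[0,0,0]]]'
python3 - <<'E'
from h import *
s=status.get_obs();print(s['tcp_rot'],s['wrist_torque'])
im,_=optics.grab_frame('side');cv2.imwrite('pics/f.png',cv2.resize(im[120:300,130:400],(800,533)))
E
```

```text
clock: 4.8
position: [520.3, -175.4, 84.2]
tcp_rot: [3.041, -0.309, 0.544]
force: [0.2, -0.9, -1.1]
gripper_width: 18.9
grip_force: 58.6
clock: 5.3
position: [514.8, -168.5, 112.4]
tcp_rot: [2.887, -0.278, 1.07]
force: [0.0, 0.6, -2.2]
gripper_width: 19.4
grip_force: 58.7
clock: 5.8
position: [518.2, -169.0, 111.6]
tcp_rot: [2.89, -0.278, 1.065]
force: [0.2, -0.1, -1.9]
gripper_width: 19.3
grip_force: 58.7
[ 2.88963009 -0.2782894   1.06516237] [ 0.04894343  0.53561697 -0.03231179]
```

View pics/f.png

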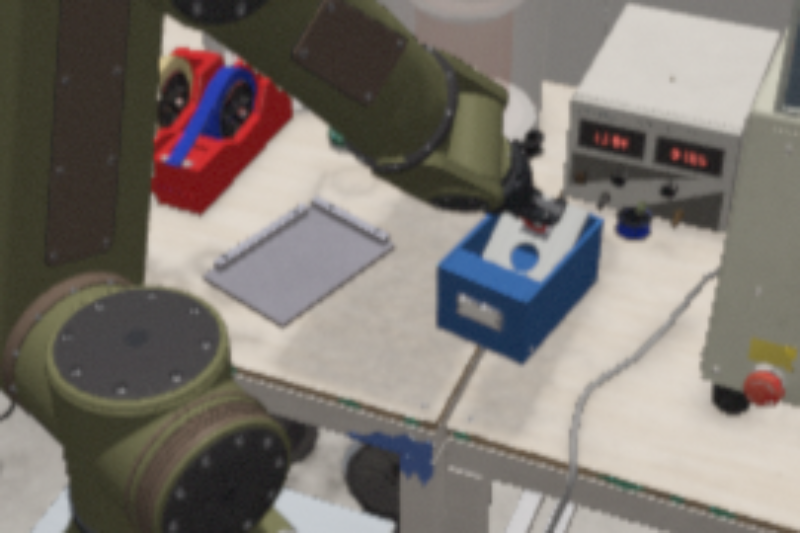

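```bash
python3 - <<'E'
from h import *
s=status.get_obs();print(s['clock'],s['qpos'],s['position']);R=Ro.from_rotvec(s['tcp_rot']).as_matrix();print(R.round(3))
c=np.cos(-.203);n=np.sin(-.203);B=np.array([[c,n,0],[-n,c,0],[0,0,1]])
print('in bin frame R',(B@R).round(3),'p',B@(s['position']-[498,-168.5,0]))
# plain end from TCP: tool x = plate x, tool z = -plate z
e=s['position']+R@np.array([-114.5,0,40]);print('plain end bottom in bin',B@(e-[498,-168.5,0]),'lug end',B@(e+R@[150,0,0]-[498,-168.5,0]))
E
```

```text
5.85 [-0.4697118   0.21512553  2.11470597  0.98949298  0.23287333  0.38539489] [ 518.13987432 -169.01555019  111.53473937]
[[ 0.747 -0.185  0.639]
 [-0.151 -0.983 -0.108]
 [ 0.648 -0.016 -0.762]]
in bin frame R [[ 0.762  0.017  0.648]
 [ 0.002 -1.     0.023]
 [ 0.648 -0.016 -0.762]] p [ 19.83026475   3.55540855 111.53473937]
plain end bottom in bin [-41.48288799   4.1931448    6.88990866] lug end [ 72.77863216   4.56204747 104.07102269]
```

```bash
python3 -m pendant '[[0,[0.0012,-0.002,0.005],[0,0,0]],[0,[0.0023,-0.0035,0.01],[0,0,0]],[0,[0.0023,-0.0035,0.018],[0,0,0]],[0,[0.0023,-0.0035,0.025],[0,0,0]],[0,[0.0023,-0.0035,0.025],[0,0,0]]]'; cat > chk.py <<'E'
from h import *
s=status.get_obs();R=Ro.from_rotvec(s['tcp_rot']).as_matrix();c=np.cos(-.203);n=np.sin(-.203);B=np.array([[c,n,0],[-n,c,0],[0,0,1]])
e=s['position']+R@np.array([-114.5,0,40]);print(s['clock'],s['qpos'].round(2),'plain end in bin',B@(e-[498,-168.5,0]),'lug end',B@(e+R@[150,0,0]-[498,-168.5,0]))
print('R bin',(B@R).round(3))
E
python3 chk.py
```

```text
clock: 6.35
position: [520.7, -172.7, 137.4]
tcp_rot: [2.888, -0.278, 1.067]
force: [0.6, -0.0, -2.3]
gripper_width: 19.4
grip_force: 58.7
6.35 [-0.48  0.17  2.09  0.79  0.28  0.59] plain end in bin [-38.09080483   1.05142837  32.64806531] lug end [ 76.030686     1.45279193 129.99345163]
R bin [[ 0.761  0.017  0.649]
 [ 0.003 -1.     0.023]
 [ 0.649 -0.015 -0.761]]
```

```bash
python3 -m pendant '[[0,[0,0,0.015],[0,0,0]],[0,[0,0,0.03],[0,0,0]],[0,[0,0,0.045],[0,0,0]],[0,[0,0,0.06],[0,0,0]],[0,[0,0,0.06],[0,0,0]]]'; python3 -m pendant '[[0,[0,0,0.015],[0,0,0]],[0,[0,0,0.03],[0,0,0]],[0,[0,0,0.045],[0,0,0]],[0,[0,0,0.05],[0,0,0]],[0,[0,0,0.05],[0,0,0]]]';python3 chk.py
```

```text
clock: 6.85
position: [520.9, -172.8, 198.1]
tcp_rot: [2.887, -0.278, 1.069]
force: [-0.3, 0.2, -2.2]
gripper_width: 18.9
grip_force: 58.8
clock: 7.35
position: [520.4, -172.4, 246.1]
tcp_rot: [2.89, -0.278, 1.066]
force: [-0.5, 0.8, -1.5]
gripper_width: 19.1
grip_force: 58.7
7.35 [-0.48 -0.01  1.99  0.41  0.52  1.  ] plain end in bin [-38.50176389   1.29848044 141.47494444] lug end [ 75.71694469   1.69097545 238.7062797 ]
R bin [[ 0.761  0.017  0.648]
 [ 0.003 -1.     0.023]
 [ 0.648 -0.016 -0.761]]
```

```bash
cat > tgt.py <<'E'
from h import *
import sys
s=status.get_obs();R=Ro.from_rotvec(s['tcp_rot']);p=-0.325
sx,sy,z,psi=map(float,sys.argv[1:5]);C=np.array([465.1,88.4])
X=np.array([np.cos(p),np.sin(p)]);Y=np.array([-X[1],X[0]])
Rt=Ro.from_matrix(np.array([[np.cos(psi),np.sin(psi),0],[np.sin(psi),-np.cos(psi),0],[0,0,-1]]))
t=np.r_[C+sx*X+sy*Y,z];print('shift',(t-s['position']).round(1),'turn',(Rt*R.inv()).as_rotvec().round(3),'stand xy',(s['position'][:2]-C)@X,(s['position'][:2]-C)@Y,s['clock'])
E
python3 tgt.py 36.5 -3 180 -0.325
```

```text
shift [-21.7 246.3 -66.1] turn [ 0.163  0.687 -0.128] stand xy 135.7235875441479 -229.51519386687582 7.35
```

```bash
python3 -m pendant '[[0,[-0.002,0.02,0],[0.016,0.069,-0.013]],[0,[-0.004,0.045,-0.005],[0.033,0.137,-0.026]],[0,[-0.006,0.07,-0.01],[0.049,0.206,-0.038]],[0,[-0.008,0.095,-0.015],[0.065,0.275,-0.051]],[0,[-0.011,0.12,-0.02],[0.082,0.343,-0.064]]]'; python3 -m pendant '[[0,[-0.002,0.03,-0.01],[0.016,0.069,-0.013]],[0,[-0.004,0.06,-0.02],[0.033,0.137,-0.026]],[0,[-0.006,0.09,-0.03],[0.049,0.206,-0.038]],[0,[-0.008,0.115,-0.04],[0.065,0.275,-0.051]],[0,[-0.011,0.126,-0.046],[0.082,0.343,-0.064]]]';python3 tgt.py 36.5 -3 120 -0.325
```

```text
clock: 7.85
position: [509.0, -51.2, 225.1]
tcp_rot: [3.044, -0.399, 0.54]
force: [-0.8, -1.0, -2.0]
gripper_width: 19.2
grip_force: 59.0
clock: 8.35
position: [497.6, 75.8, 178.4]
tcp_rot: [-3.099, 0.505, 0.008]
force: [0.6, 0.4, -1.9]
gripper_width: 19.4
grip_force: 59.0
shift [  1.1  -1.9 -58.4] turn [-0.002 -0.005 -0.002] stand xy 34.82805930004083 -1.5586239673814506 8.35
```

```bash
python3 - <<'E'
from h import *
s=status.get_obs();im,D=optics.grab_frame('wrist');c=cam('wrist')
P=wcloud(s,c,D);p=-.325;X=np.array([np.cos(p),np.sin(p)]);Y=np.array([-X[1],X[0]])
Q=(P[:,:2]-[465.1,88.4]);S=np.c_[Q@X,Q@Y,P[:,2]]
T=S[(S[:,2]>20)&(S[:,2]<30)&(abs(S[:,0])<110)&(abs(S[:,1])<80)];print('stops',len(T))
E_=T[(T[:,0]>70)];F=T[(T[:,1]>45)&(T[:,0]<70)]
for n,G,a in(('end',E_,0),('side',F,1)):
    print(n,len(G),np.percentile(G[:,a],[2,10,50,90,98]) if len(G) else '', np.percentile(G[:,1-a],[2,98]) if len(G) else '', cv2.minAreaRect(G[:,:2].astype(np.float32)) if len(G)>5 else '')
L=S[(S[:,2]>120)&(S[:,2]<165)&(abs(S[:,0])<110)&(abs(S[:,1])<70)];A=np.c_[L[:,:2],np.ones(len(L))]
k=abs(L[:,2]-np.median(L[:,2]))<6
for _ in range(4):
    co=np.linalg.lstsq(A[k],L[k,2],rcond=None)[0];k=abs(L[:,2]-A@co)<3
print('plate plane',k.sum(),co,cv2.minAreaRect(L[k,:2].astype(np.float32)))
im2,_=optics.grab_frame('side');cv2.imwrite('pics/g.png',np.hstack([cv2.resize(im,(400,300)),cv2.resize(im2[120:300,150:390],(400,300))]))
E
```

```text
stops 1744
end 1409 [79.93978808 80.96604642 85.86564803 90.5854795  91.37168537] [-55.494026    57.21198058] ((85.64021301269531, 1.2894020080566406), (12.346456527709961, 117.95137786865234), 0.14355166256427765)
side 335 [50.95419073 51.45016184 56.23925782 61.60256651 62.77006403] [40.84590575 68.50511663] ((54.59714126586914, 56.8201904296875), (12.669811248779297, 28.537109375), 88.53593444824219)
plate plane 9845 [-6.02922502e-03  2.19964281e-04  1.43757208e+02] ((-1.5049896240234375, -1.7582511901855469), (90.8203353881836, 143.60501098632812), 89.2449722290039)
```

View pics/g.png

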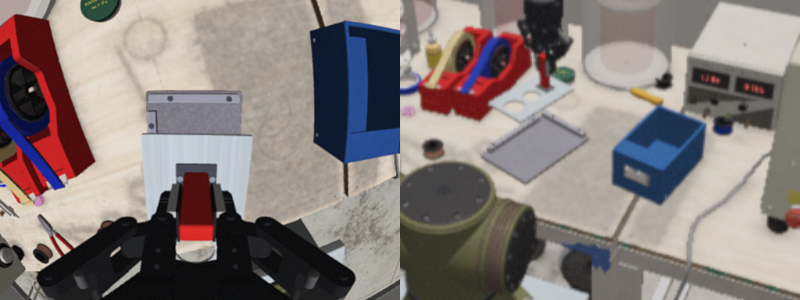

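```bash
python3 -m pendant '[[0,[0.001,-0.002,-0.02],[0,0,0]],[0,[0.001,-0.002,-0.045],[0,0,0]],[0,[0.001,-0.002,-0.07],[0,0,0]],[0,[0.001,-0.002,-0.09],[0,0,0]],[0,[0.001,-0.002,-0.1],[0,0,0]]]'; python3 -m pendant '[[0,[0,0,-0.008],[0,0,0]],[0,[0,0,-0.016],[0,0,0]],[0,[0,0,-0.021],[0,0,0]],[0,[0,0,-0.024],[0,0,0]],[0,[0,0,-0.024],[0,0,0]]]';python3 tgt.py 36.5 -3 52 -0.325
```

```text
clock: 8.95
position: [498.6, 70.9, 78.7]
tcp_rot: [-3.1, 0.509, 0.0]
force: [-0.2, 0.0, -1.9]
gripper_width: 19.3
grip_force: 59.0
clock: 9.45
position: [499.4, 71.5, 56.5]
tcp_rot: [-3.1, 0.509, -0.001]
force: [-0.1, 0.6, -2.1]
gripper_width: 19.5
grip_force: 59.0
shift [-0.7  2.4 -4.5] turn [-0.     0.001  0.001] stand xy 37.918910132161514 -5.069242840385975 9.45
```

Lower until contact, in small steps.

```bash
python3 -m pendant '[[0,[0,0,-0.001],[0,0,0]],[0,[0,0,-0.002],[0,0,0]],[0,[0,0,-0.003],[0,0,0]],[0,[0,0,-0.004],[0,0,0]],[0,[0,0,-0.004],[0,0,0]]]';python3 -m pendant '[[0,[0,0,-0.0005],[0,0,0]],[0,[0,0,-0.001],[0,0,0]],[0,[0,0,-0.001],[0,0,0]],[0,[0,0,-0.001],[0,0,0]],[0,[0,0,-0.001],[0,0,0]]]'
```

```text
clock: 9.95
position: [499.3, 71.5, 52.5]
tcp_rot: [-3.1, 0.509, -0.001]
force: [0.1, 0.3, -1.2]
gripper_width: 19.2
grip_force: 59.0
clock: 10.45
position: [499.4, 71.5, 51.9]
tcp_rot: [-3.1, 0.509, -0.001]
force: [-4.1, -0.8, 5.7]
gripper_width: 19.4
grip_force: 59.9
```

```bash
python3 -m pendant '[[0,[0.0015,0.0012,0],[0,0,0]],[0,[0.003,0.0024,0],[0,0,0]],[0,[0.0045,0.0036,0],[0,0,0]],[0,[0.006,0.0048,0],[0,0,0]],[0,[0.0073,0.006,0],[0,0,0]]]';python3 -m pendant '[[0,[0.0003,0.0009,0],[0,0,0]],[0,[0.0006,0.0019,0],[0,0,0]],[0,[0.0006,0.0019,0],[0,0,0]],[0,[0.0006,0.0019,0],[0,0,0]],[0,[0.0006,0.0019,0],[0,0,0]]]';python3 tgt.py 44.5 5 52 -0.325
```

```text
clock: 10.95
position: [506.8, 77.3, 51.9]
tcp_rot: [3.1, -0.509, 0.001]
force: [-3.0, -2.5, 5.4]
gripper_width: 19.4
grip_force: 59.9
clock: 11.45
position: [507.7, 79.3, 51.9]
tcp_rot: [-3.1, 0.509, -0.003]
force: [-0.1, -1.1, 5.5]
gripper_width: 19.0
grip_force: 59.9
shift [ 1.2 -0.4  0.1] turn [0.    0.002 0.001] stand xy 43.243978324559016 4.974940647341522 11.45
```

Now push 1 mm at a time on each axis and watch the force.

```bash
for i in 1; do python3 -m pendant '[[0,[0.0005,-0.0002,0],[0,0,0]],[0,[0.0009,-0.0003,0],[0,0,0]],[0,[0.0014,-0.0005,0],[0,0,0]],[0,[0.0019,-0.0006,0],[0,0,0]],[0,[0.0019,-0.0006,0],[0,0,0]]]'; python3 -m pendant '[[0,[0.0002,0.0005,0],[0,0,0]],[0,[0.0003,0.0009,0],[0,0,0]],[0,[0.0003,0.0009,0],[0,0,0]],[0,[0.0003,0.0009,0],[0,0,0]],[0,[0.0003,0.0009,0],[0,0,0]]]'; done
```

```text
clock: 11.95
position: [508.6, 79.1, 52.0]
tcp_rot: [-3.1, 0.509, 0.002]
force: [-10.6, 1.1, 13.7]
gripper_width: 19.5
grip_force: 61.1
clock: 12.45
position: [508.6, 79.3, 52.0]
tcp_rot: [3.099, -0.509, -0.002]
force: [-12.9, -5.5, 15.9]
gripper_width: 19.1
grip_force: 61.3
```

```bash
python3 -m pendant '[[0,[0.0003,0.0009,0],[0,0,0]],[0,[0.0003,0.0009,0],[0,0,0]],[0,[0.0003,0.0009,0],[0,0,0]],[0,[0.0003,0.0009,0],[0,0,0]],[0,[0.0003,0.0009,0],[0,0,0]]]'; python3 - <<'E'
from h import *
s=status.get_obs();im,D=optics.grab_frame('wrist');c=cam('wrist')
P=wcloud(s,c,D);p=-.325;X=np.array([np.cos(p),np.sin(p)]);Y=np.array([-X[1],X[0]])
print(s['force'],s['wrist_torque'],(s['position'][:2]-[465.1,88.4])@np.c_[X,Y])
cv2.imwrite('pics/h.png',cv2.resize(im[60:300,100:420],(800,600),interpolation=cv2.INTER_CUBIC))
E
```

```text
clock: 12.95
position: [509.0, 79.8, 52.0]
tcp_rot: [3.099, -0.509, -0.002]
force: [-12.5, -9.4, 15.9]
gripper_width: 19.1
grip_force: 61.4
[-12.54703971  -9.43647417  15.91886023] [-1.46597414  2.00626434  0.313653  ] [44.31706087  5.87923461]
```

View pics/h.png

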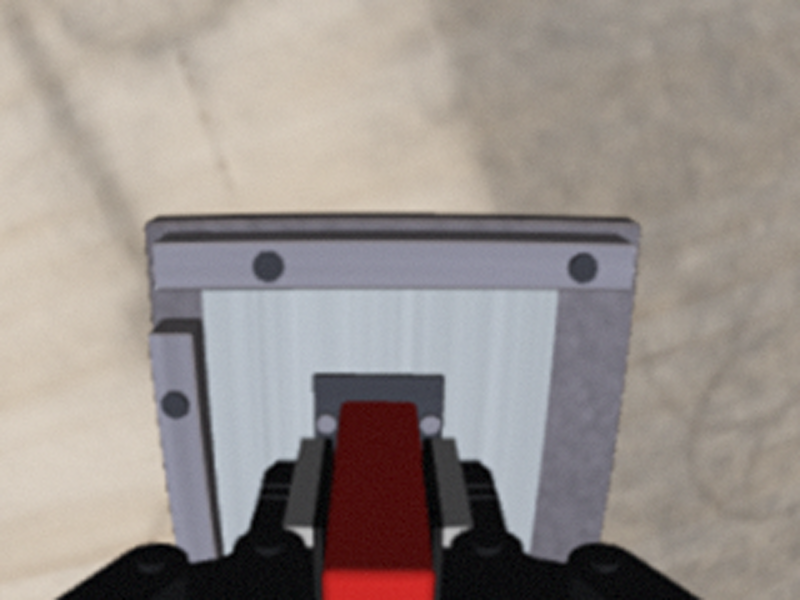

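```bash
python3 -m pendant '[[0,[0.0003,0.0009,0],[0,0,0]],[0,[0.0005,0.0014,0],[0,0,0]],[0,[0.0005,0.0014,0],[0,0,0]],[0,[0.0005,0.0014,0],[0,0,0]],[0,[0.0005,0.0014,0],[0,0,0]]]'; python3 tgt.py 44.5 5 52 -0.325
```

```text
clock: 13.5
position: [509.5, 80.6, 52.1]
tcp_rot: [3.098, -0.508, -0.002]
force: [-13.0, -15.3, 18.3]
gripper_width: 19.2
grip_force: 61.7
shift [-0.7 -1.6 -0.1] turn [ 0.003 -0.002 -0.   ] stand xy 44.59918060338393 6.753297080036838 13.5
```

```bash
python3 -m pendant '[[0.05,[0,0,0],[0,0,0]],[0.05,[0,0,0],[0,0,0]],[0.05,[0,0,0],[0,0,0]],[0.05,[0,0,0],[0,0,0]],[0.05,[0,0,0.005],[0,0,0]]]'; python3 -m pendant '[[0.05,[0,0,0.02],[0,0,0]],[0.05,[0,0,0.05],[0,0,0]],[0.05,[0,0,0.08],[0,0,0]],[0.05,[0,0,0.12],[0,0,0]],[0.05,[0,0,0.12],[0,0,0]]]';  python3 -m pendant '[[0.05,[-0.03,0,0.02],[0,0,0]],[0.05,[-0.06,0,0.02],[0,0,0]],[0.05,[-0.09,0,0.02],[0,0,0]],[0.05,[-0.09,0,0.02],[0,0,0]],[0.05,[-0.09,0,0.02],[0,0,0]]]'; cat > fin.py <<'E'
from h import *
s=status.get_obs();im,D=optics.grab_frame('wrist');c=cam('wrist');P=wcloud(s,c,D);p=-.325;X=np.array([np.cos(p),np.sin(p)]);Y=np.array([-X[1],X[0]])
Q=P[:,:2]-[465.1,88.4];S=np.c_[Q@X,Q@Y,P[:,2]];I=(abs(S[:,0])<110)&(abs(S[:,1])<75)
W=S[I&(S[:,2]>14)&(S[:,2]<20.5)];print('plate z',np.median(W[:,2]),cv2.minAreaRect(W[:,:2].astype(np.float32)))
m=red(im);L=wcloud(s,c,D,m);q=L[:,:2]-[465.1,88.4];L=np.c_[q@X,q@Y,L[:,2]];L=L[(L[:,2]>86)&(L[:,2]<98)&(abs(L[:,0])<90)&(abs(L[:,1])<50)]
print('lug',L.mean(0) if len(L) else '',s['force'])
A=np.c_[W[:,:2],np.ones(len(W))];print('plane',np.linalg.lstsq(A,W[:,2],rcond=None)[0])
cv2.imwrite('pics/i.png',cv2.resize(im,(800,600),interpolation=cv2.INTER_CUBIC))
E
python3 fin.py
```

```text
clock: 14.0
position: [509.9, 82.0, 56.2]
tcp_rot: [3.1, -0.509, -0.001]
force: [-0.4, 0.1, 0.0]
gripper_width: 49.8
grip_force: 0.0
clock: 14.5
position: [512.2, 82.2, 181.9]
tcp_rot: [-3.098, 0.509, -0.013]
force: [0.5, -0.3, -1.3]
gripper_width: 49.6
grip_force: 0.0
clock: 15.0
position: [420.4, 82.1, 196.9]
tcp_rot: [-3.1, 0.509, -0.002]
force: [-0.3, 0.3, -0.2]
gripper_width: 50.4
grip_force: 0.0
plate z 16.990254650238043 ((-1.034942626953125, -1.9652252197265625), (120.95441436767578, 161.9617919921875), 89.90404510498047)
lug [42.51553858  5.62243867 91.67692892] [-0.31535615  0.29165032 -0.19463257]
plane [3.30318919e-03 5.99885301e-04 1.70165771e+01]
```

View pics/i.png

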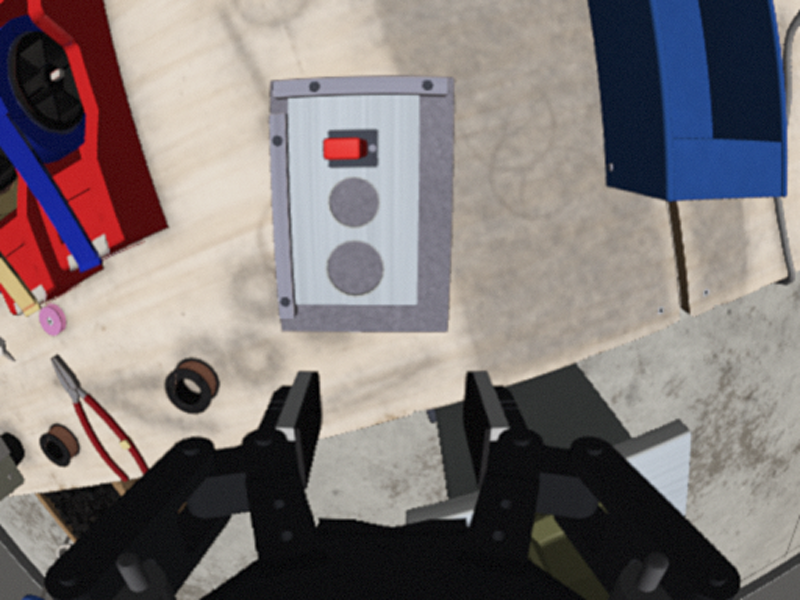

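```bash
python3 -c "
from station import job; print(job.finish_job())"
```

```text
the job is handed in; nothing more can be done
None
```

I tilted the plate out of the bin by its lug and laid it flat on the stand, lug toward the end stop. It rests against both stops, the last wrist view put the lug within 1 mm of home in x and y, and I handed the job in at about 15 s; the arm went near neither coil, though I did not re-measure them.

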